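# Flip an engine cover over against the edge of a board

### The job

Turn the aluminium cover plate over by pushing alone, never picking it up: push it with the fingertips against the edge of the plywood board until it tips up and flips over onto the board, and then push it on until the whole plate lies flat on the board, raised pad upwards, with nothing hanging over any edge. The side of the plate that faces the board must stay down low at the board's edge while the plate tips over it. Leave the other things on the bench where they are.

Things in the scene. Friction and masses are not known exactly. Their poses are not given: they have to be found in the camera images.
- cover: Loose cast cover, 0.17-0.35 kg: flat flange 120 x 130 x 6 mm with a pad 76 x 86 x 16 mm centred on one face. It starts pad down, so the flange's underside is 16 mm above the bench and overhangs the pad 22 mm all round. Origin: centre of the pad's free face; z from there to the flange (up at the start, down once flipped), x along the 120 mm side, to the board (within 0.2 rad), y along the 130 mm side.
- cover_centre (a point): the centre of the cover's flange, half-way through its 6 mm: 19 mm along the cover's z from its origin
- cover_front (a point): the middle of the flange's 130 mm edge that faces the board at the start (the edge it tips over on), half-way through its thickness: 60 mm along the cover's x from cover_centre
- board: Plywood board fixed flat on the bench, 260 x 260 x 25 mm, origin at the centre of its underside. x points across it away from the cover (to the robot's left, world +y, within 0.3 rad): the direction to push. Its upright face at x = -130 mm, 25 mm high, is the edge to push the cover against; the cover starts 20 to 50 mm short of it.
- board_edge (a point): the middle of the top corner of that board edge, 25 mm above the bench; same axes as the board. The whole cover is on the board when no part of it has x below 0 here.
- piston: Bystander, loose, to be left alone: steel engine piston standing on the far half of the board, 68 mm across, 50 mm high; origin at the centre of its underside
- spanner: Bystander, loose, to be left alone: steel open-ended spanner, 150 mm long, lying on the bench along the board's side nearest the robot; origin at the centre of its underside
- race: Bystander, loose, to be left alone: steel bearing ring, 56 mm across, 16 mm high, lying on the bench beside the cover, on the side away from the robot; origin at the centre of its underside
- socket: Bystander, loose, to be left alone: steel socket, 28 mm across, 48 mm high, standing on the bench beside the board, on the side away from the robot; origin at the centre of its underside
- gauge: Bystander, loose, to be left alone: round pressure gauge lying face up, 64 mm across, 24 mm high, with a brass stub; on the bench to the right; origin at the centre of its underside
- cover_corner_l (a point): the end of the cover_front edge towards the cover's +y: a corner of the flange, half-way through its thickness
- cover_corner_r (a point): the end of the cover_front edge towards the cover's -y: a corner of the flange, half-way through its thickness
- cover_rear_l (a point): the end of the opposite 130 mm edge towards the cover's +y: a corner of the flange, half-way through its thickness
- cover_rear_r (a point): the end of the opposite 130 mm edge towards the cover's -y: a corner of the flange, half-way through its thickness

How it is judged:
On the way, in this order (a step that is already met when the one before it is completed fails the run):
1. the cover stands tipped up, its front edge low against the board's edge (angle between cover's own z axis and vertical between 1 and 2.3 rad and height (world z) of cover_front below 0.035 m and x of cover_front in the frame of board_edge between -0.05 and 0.03 m), for 0.02 s.
2. the cover has flipped over and lies on the board, pad up (angle between cover's own z axis and vertical above 2.9 rad and z of cover_centre in the frame of board_edge between -0.002 and 0.01 m and x of cover_centre in the frame of board_edge between 0 and 0.16 m and y of cover_centre in the frame of board_edge between -0.11 and 0.11 m), for 0.1 s.
At the end, for the whole second after the job is handed in: The cover lies at rest flat on the board (within 0.14 rad), flipped pad up, its flange resting on the board's top, and no corner of it hangs out over any edge of the board (2 mm allowed) (angle between cover's own z axis and vertical above 3 rad and z of cover_centre in the frame of board_edge between -0.002 and 0.01 m and x of cover_corner_l in the frame of board_edge between -0.002 and 0.262 m and y of cover_corner_l in the frame of board_edge between -0.132 and 0.132 m and x of cover_corner_r in the frame of board_edge between -0.002 and 0.262 m and y of cover_corner_r in the frame of board_edge between -0.132 and 0.132 m and x of cover_rear_l in the frame of board_edge between -0.002 and 0.262 m and y of cover_rear_l in the frame of board_edge between -0.132 and 0.132 m and x of cover_rear_r in the frame of board_edge between -0.002 and 0.262 m and y of cover_rear_r in the frame of board_edge between -0.132 and 0.132 m and linear speed of cover below 0.02 m/s and angular speed of cover below 0.2 rad/s); the robot touches nothing.
It fails at once if the cover was lifted or carried: the edge it tips over rose more than about 50 mm above the bench (height (world z) of cover_front above 0.055 m).
It fails at once if the cover was lifted off: its middle rose more than 110 mm above the bench (height (world z) of cover_centre above 0.11 m).
It fails at once if one of the other things was disturbed (moved more than 20 mm) (distance of any of piston, spanner, race, socket, gauge from where it was at the start of the episode above 0.02 m).
It also fails if it takes over 58 s, if anything falls off the work surface, if the arm or the gripper's body presses on something with over 40 N, if the wrist force passes 120 N, or if a joint passes its speed limit or range.

### The arm

A 6-joint arm with a two-finger parallel gripper is mounted at the origin on the work surface. World frame = base frame: x ahead of the robot, y to its left, z up, the work surface at z = 0. Lengths are in m, angles in rad, forces in N, time in s.
With the tool pointing down it reaches from about 0.3 to 0.875 m from the base axis. Payload 6.4 kg.
Tool frame: the origin (TCP) lies on the centre line of the jaws, within the pads' length; the fingertips stand 25 mm ahead of it and the grasp point (between the pads) lies 6 mm ahead of it; z points along the fingers, x is the direction in which the jaws open and shut, and the axes are right-handed (so a half turn about z gives the same grasp; the last joint's range is limited). The gripper opens to 85 mm and grips with 20 to 120 N. Pads are 22 mm wide; open, the fingers measure 114 mm over their backs; the gripper's body (76 mm by 85 mm) begins 54 mm behind the grasp point. The pads swing forward as they close: fully open they stand 13 mm farther back than shut.
Start: joints at [-1.498, 0.181, 1.607, -0, 1.354, -0.206], TCP at [0.158, -0.553, 0.256] pointing down, gripper open.
Joint ranges: [-2.99, 2.99], [-0.89, 2.07], [0.3, 2.58], [-1.14, 4.28], [0, 2.63], [-3.12, 3.12]. Speed limits (rad/s): [2.57, 2.57, 3.01, 3.14, 3.14, 3.14].

### API

Orientations are given as a 3x3 rotation matrix whose columns are the frame's x, y, z axes.
In Python, from workcell import * gives the robot as it stands. The module is installed in compiled form; this text tells all that it offers. Calls block until the motion is done:
- move_pose(position, orientation): joint-space move of the TCP to a pose.
- move_straight(position, rot=None, feed=0.15): straight line of the TCP; rot=None keeps the orientation; feed is the mean speed in m/s.
- move_joints(angles): joint-space move.
- let_go() and gripper_close(): open the fingers fully, or close them until they stop; the grip force is fixed at half the most.
- dwell(seconds).
- solve_ik(position, orientation): joint angles nearest the present ones, or None.
- sense(): the state.
- get_image(name): name is "scene" or "top" or "wrist"; returns the picture (420x560x3 uint8, blue, green, red); there is no depth.
- camera_params(name): a dict with "intrinsics" (3x3 intrinsics, pixels), "D" ([k1, k2, p1, p2, k3] as OpenCV has them; the pictures are not rectified), "rvec" (rotation vector, rad) and "tvec" (3), from world to camera coordinates, as OpenCV has them. Camera axes: x right, y down, z forward; pixel columns grow to the right and rows downward; lengths in m; the calibration is good to about 2 mm. A picture is of the moment at which its call begins: read the wrist's pose just before it. camera_params takes no time and is no camera call; for the wrist camera it gives the pose at the moment of the call.
A pose or a line that the arm cannot do raises MotionError and nothing moves.
- job_done(): hands the job in, once; it reports no verdict.
The state is a dict: "time": time; "qpos": joint angles; "qd": joint speeds; "joint_torque": joint torques, N m; "eef_pos": TCP position; "tcp_rot": TCP orientation; "contact_force": force on the tool from outside, world axes, zero at the start; "moment": the same for the moment, N m; "finger_gap": finger opening in m.
Only numpy, scipy, OpenCV 4.12 (cv2) and the standard library are available. Lean on these libraries where they do the work, as an engineer would, in place of code of your own. Each camera call takes 0.05 s, during which the arm holds its last target.

## Working session

There is one attempt and no reset: what is moved stays moved. The work goes in short steps, each a Python script; the robot and the scene stay as the last script left them, time stands still between calls to the robot, and variables do not carry over. Pictures are saved under pics/ and viewed, and the job is handed in when it is done.

```bash
mkdir -p pics; ls; python3 - <<'E'
from workcell import *
import cv2
print(sense())
for n in ("scene","top","wrist"):
    p=camera_params(n); print(n,p)
    cv2.imwrite(f"pics/{n}0.png",get_image(n))
E
```

```text
pics
{'time': 0.0, 'qpos': array([-1.49828051e+00,  1.81547574e-01,  1.60803915e+00, -1.86220768e-05,
        1.35381621e+00, -2.06287783e-01]), 'qd': array([-0.0003468 ,  0.00076911, -0.0014428 , -0.00148509,  0.00095328,
       -0.00197575]), 'joint_torque': array([-1.62566717e-03, -4.44871080e+01, -3.51340914e+01, -3.34820415e-04,
        9.25212720e-03,  1.05860792e-05]), 'eef_pos': array([ 0.1582223 , -0.55225062,  0.2553654 ]), 'tcp_rot': array([[ 2.75209376e-01, -9.61384302e-01, -1.49296429e-04],
       [-9.61382674e-01, -2.75209191e-01,  1.80420332e-03],
       [-1.77562050e-03, -3.53002671e-04, -9.99998361e-01]]), 'contact_force': array([-0.45070072,  0.39387358,  0.04927756]), 'moment': array([0.01306091, 0.00490856, 0.02574483]), 'finger_gap': 0.08535543791407084}
scene {'intrinsics': array([[393.46787592,   0.        , 280.65651948],
       [  0.        , 393.46787592, 216.74526592],
       [  0.        ,   0.        ,   1.        ]]), 'D': array([-0.07568356,  0.        ,  0.        ,  0.        ,  0.        ]), 'rvec': array([ 1.37944765,  2.09480124, -0.95614794]), 'tvec': array([ 0.3020957 , -0.30649953,  1.41160543])}
top {'intrinsics': array([[507.17593725,   0.        , 280.68838089],
       [  0.        , 507.17593725, 212.8167248 ],
       [  0.        ,   0.        ,   1.        ]]), 'D': array([-0.03683074,  0.        ,  0.        ,  0.        ,  0.        ]), 'rvec': array([ 2.135329  , -2.15291988,  0.10923466]), 'tvec': array([-0.03129046,  0.63428384,  1.36221631])}
wrist {'intrinsics': array([[299.37901494,   0.        , 275.28124139],
       [  0.        , 299.37901494, 208.37237928],
       [  0.        ,   0.        ,   1.        ]]), 'D': array([-0.04499527,  0.        ,  0.        ,  0.        ,  0.        ]), 'rvec': array([-2.32847351,  1.7547504 ,  0.2417984 ]), 'tvec': array([-0.57505814, -0.03434987,  0.37800912])}
```

View pics/scene0.png

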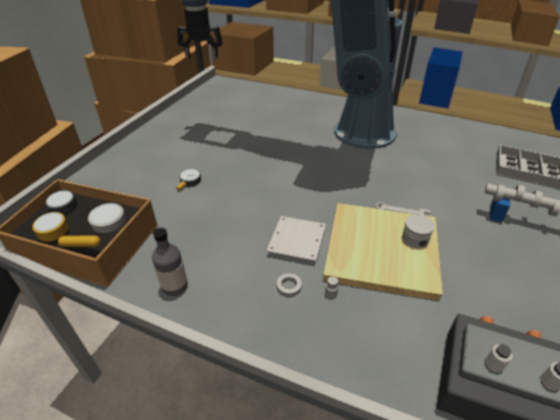

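View pics/top0.png

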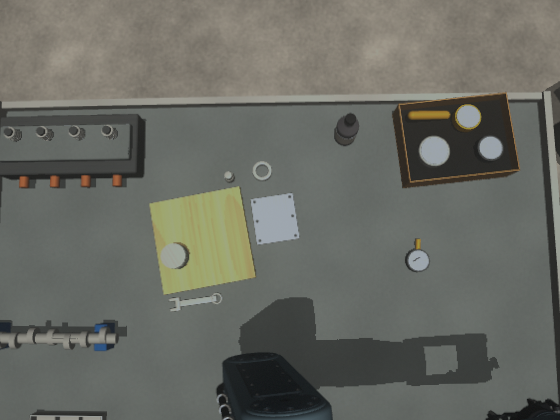

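View pics/wrist0.png

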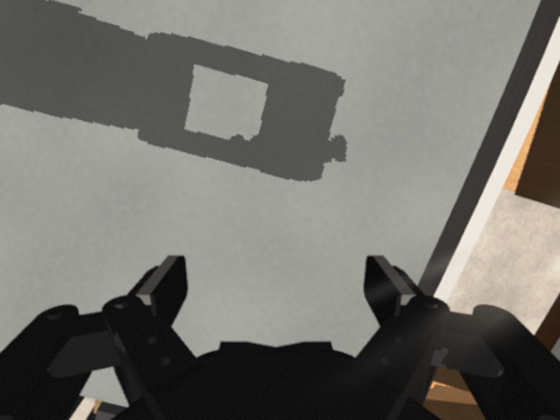

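The top view shows the board at about (150–255, 188–293), the cover at (250–298, 194–244), the race at (262,170), the socket at (229,176), the spanner around (195,302) and the piston at (174,256). I'll enlarge it.

```bash
python3 - <<'E'
import cv2
im=cv2.imread("pics/top0.png")
c=im[155:315,140:310]; cv2.imwrite("pics/topc.png",cv2.resize(c,None,fx=4.7,fy=3.75*4.7/4.7*1,interpolation=cv2.INTER_CUBIC) if 0 else cv2.resize(c,None,fx=3.7,fy=3.7,interpolation=cv2.INTER_CUBIC))
c=im[185:255,235:310]; cv2.imwrite("pics/topd.png",cv2.resize(c,None,fx=8,fy=8,interpolation=cv2.INTER_CUBIC))
E
```

```text
(no output)
```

View pics/topc.png

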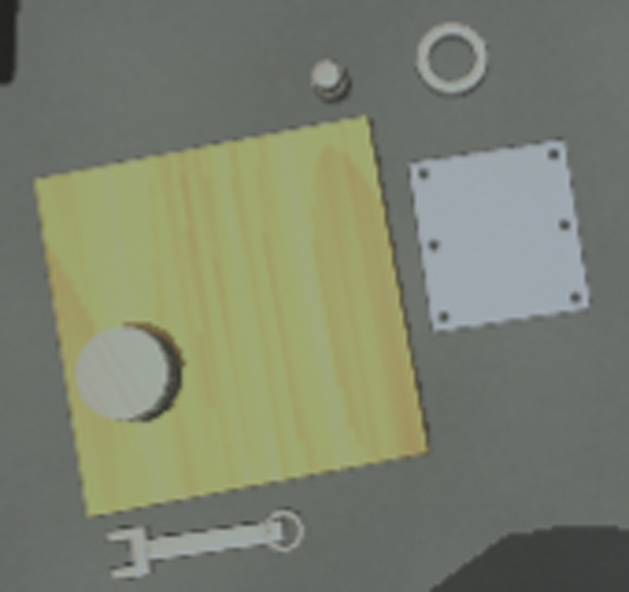

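View pics/topd.png

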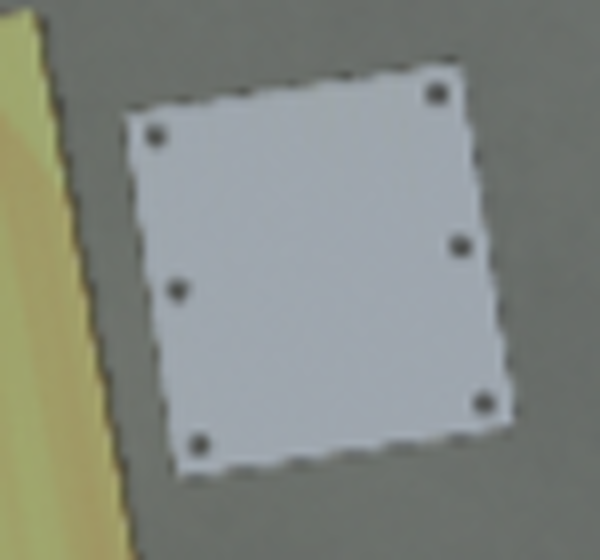

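```bash
cat > h.py <<'E'
import numpy as np, cv2
from workcell import *
def pix2w(cam,uv,z,p=None):
    p=p or camera_params(cam)
    n=cv2.undistortPoints(np.array(uv,float).reshape(-1,1,2),p["intrinsics"],p["D"]).reshape(-1,2)
    R=cv2.Rodrigues(p["rvec"])[0]; C=-R.T@p["tvec"]
    d=np.c_[n,np.ones(len(n))]@R
    s=(z-C[2])/d[:,2]
    return C+d*s[:,None]
def w2pix(cam,X):
    p=camera_params(cam)
    return cv2.projectPoints(np.array(X,float).reshape(-1,1,3),p["rvec"],p["tvec"],p["intrinsics"],p["D"])[0].reshape(-1,2)
E
python3 - <<'E'
from h import *
np.set_printoptions(precision=4,suppress=True)
f=lambda a,s,o:(np.array(a)+.5)/s-.5+np.array(o)
b=pix2w("top",f([(35,179),(369,117),(427,452),(90,516)],3.7,(140,155)),.025)
c=pix2w("top",f([(127,116),(461,64),(513,424),(180,476)],8,(235,185)),.022)
for q in (b,c):
    print(q, np.linalg.norm(q-np.roll(q,-1,0),axis=1), q.mean(0))
bx=(b[0]+b[3]-b[1]-b[2]); print("board yaw",np.arctan2(bx[1],bx[0]))
cx=(c[0]+c[3]-c[1]-c[2]); cy=(c[3]+c[2]-c[0]-c[1]); print("cover yaw",np.arctan2(cx[1],cx[0]),np.arctan2(cy[1],cy[0]))
for n,uv,z in (("race",(451,59),.016),("socket",(325,73),.048),("piston",(122,373),.05),("sp ring",(283,532),.005),("sp jaw",(128,553),.005)):
    print(n,pix2w("top",f([uv],3.7,(140,155)),z))
print("gauge",pix2w("top",[(417,261)],.024))
# frames
ex=bx/np.linalg.norm(bx); ex[2]=0; e=(b[1]+b[2])/2; ey=np.array([-ex[1],ex[0],0])
print("edge",e, "ex",ex,ey); 
for q in c: print((q-e)@ex,(q-e)@ey)
E
```

```text
[[0.6675 0.3358 0.025 ]
 [0.7125 0.0799 0.025 ]
 [0.4589 0.0357 0.025 ]
 [0.4128 0.2879 0.025 ]] [0.2598 0.2575 0.2563 0.2592] [0.5629 0.1848 0.025 ]
[[ 0.6761  0.0489  0.022 ]
 [ 0.6934 -0.0688  0.022 ]
 [ 0.5664 -0.0857  0.022 ]
 [ 0.5493  0.0303  0.022 ]] [0.1189 0.1281 0.1172 0.1282] [ 0.6213 -0.0188  0.022 ]
board yaw 1.748372058315916
cover yaw 1.7169504675491483 -3.002805038949481
race [[0.7587 0.0178 0.016 ]]
socket [[0.7423 0.1108 0.048 ]]
piston [[0.5181 0.2597 0.05  ]]
sp ring [[0.3997 0.146  0.005 ]]
sp jaw [[0.3844 0.2634 0.005 ]]
gauge [[ 0.4987 -0.4104  0.024 ]]
edge [0.5857 0.0578 0.025 ] ex [-0.1766  0.9843  0.    ] [-0.9843 -0.1766  0.    ]
-0.024805541115974144 -0.08741494893962032
-0.14363957509620587 -0.083616486719572
-0.1378179788362877 0.04433020220985057
-0.020689542516423944 0.04071190719586877
```

```bash
cat >> h.py <<'E'
EX=np.array([np.cos(1.746),np.sin(1.746),0]); EY=np.array([-EX[1],EX[0],0]); E0=np.array([.5857,.0578,0]); Y0=-0.0215
S=1
def rot(a,s=None):
    z=np.sin(a)*EX-np.cos(a)*np.array([0,0,1.]); x=(s or S)*EY; return np.c_[x,np.cross(z,x),z]
def tcp(x,z,a,y=Y0,L=.012):
    """TCP for point on centre line L ahead of TCP at edge-frame x, world z"""
    return E0+x*EX+y*EY+[0,0,z]-L*rot(a)[:,2]
def tip(L=.012):
    s=sense(); p=s["eef_pos"]+L*s["tcp_rot"][:,2]; d=p-E0
    return np.array([d@EX,d@EY,p[2]])
def F():
    f=sense()["contact_force"]; return np.array([f@EX,f@EY,f[2]])
E
python3 - <<'E'
from h import *
np.set_printoptions(precision=3,suppress=True)
for s in (1,-1):
  for a in np.radians([10,25,40,60]):
    for x,z in ((-.2,.15),(-.19,.02),(-.1,.1),(0.05,.1)):
      S=s
      import h; h.S=s
      print(s,round(a,2),x,z,solve_ik(tcp(x,z,a),rot(a,s)))
E
```

```text
1 0.17 -0.2 0.15 [-0.455  0.495  1.406  0.144  1.346  2.471]
1 0.17 -0.19 0.02 [-0.443  0.655  1.46   0.157  1.133  2.449]
1 0.17 -0.1 0.1 [-0.325  0.481  1.54   0.164  1.21   2.577]
1 0.17 0.05 0.1 [-0.098  0.424  1.622  0.184  1.149  2.788]
1 0.44 -0.2 0.15 [-0.542  0.596  1.307  0.324  1.538  2.364]
1 0.44 -0.19 0.02 [-0.531  0.754  1.351  0.336  1.344  2.307]
1 0.44 -0.1 0.1 [-0.426  0.565  1.468  0.363  1.379  2.421]
1 0.44 0.05 0.1 [-0.217  0.479  1.601  0.422  1.266  2.579]
1 0.7 -0.2 0.15 [-0.61   0.721  1.203  0.479  1.733  2.308]
1 0.7 -0.19 0.02 [-0.601  0.883  1.226  0.477  1.565  2.231]
1 0.7 -0.1 0.1 [-0.506  0.68   1.386  0.523  1.563  2.323]
1 0.7 0.05 0.1 [-0.316  0.573  1.561  0.611  1.417  2.425]
1 1.05 -0.2 0.15 [-0.672  0.907  1.066  0.677  1.983  2.299]
1 1.05 -0.19 0.02 [-0.663  1.085  1.044  0.648  1.856  2.203]
1 1.05 -0.1 0.1 [-0.579  0.864  1.266  0.707  1.811  2.26 ]
1 1.05 0.05 0.1 [-0.408  0.744  1.486  0.811  1.641  2.293]
-1 0.17 -0.2 0.15 [-0.455  0.495  1.406  0.144  1.346 -0.67 ]
-1 0.17 -0.19 0.02 [-0.443  0.655  1.46   0.157  1.133 -0.693]
-1 0.17
[... 151 characters left out ...]
307  0.324  1.538 -0.778]
-1 0.44 -0.19 0.02 [-0.531  0.754  1.351  0.336  1.344 -0.834]
-1 0.44 -0.1 0.1 [-0.426  0.565  1.468  0.363  1.379 -0.72 ]
-1 0.44 0.05 0.1 [-0.217  0.479  1.601  0.422  1.266 -0.562]
-1 0.7 -0.2 0.15 [-0.61   0.721  1.203  0.479  1.733 -0.834]
-1 0.7 -0.19 0.02 [-0.601  0.883  1.226  0.477  1.565 -0.911]
-1 0.7 -0.1 0.1 [-0.506  0.68   1.386  0.523  1.563 -0.818]
-1 0.7 0.05 0.1 [-0.316  0.573  1.561  0.611  1.417 -0.716]
-1 1.05 -0.2 0.15 [-0.672  0.907  1.066  0.677  1.983 -0.843]
-1 1.05 -0.19 0.02 [-0.663  1.085  1.044  0.648  1.856 -0.938]
-1 1.05 -0.1 0.1 [-0.579  0.864  1.266  0.707  1.811 -0.881]
-1 1.05 0.05 0.1 [-0.408  0.744  1.486  0.811  1.641 -0.848]
```

```bash
sed -i 's/^S=1/S=-1/' h.py; python3 - <<'E'
from h import *
np.set_printoptions(precision=4,suppress=True)
a=np.radians(20)
move_pose(tcp(-.2,.12,a),rot(a)); dwell(.2)
move_straight(tcp(-.195,.03,a)); dwell(.2)
f0=F(); print("base",f0,tip())
z=.03
while z>-.018:
    z-=.0015; move_straight(tcp(-.195,z,a),feed=.03); f=F()
    if f[2]-f0[2]>2.5: break
print(z,f,tip(),sense()["time"])
cv2.imwrite("pics/t1.png",get_image("top")); cv2.imwrite("pics/s1.png",get_image("scene")); cv2.imwrite("pics/w1.png",get_image("wrist"))
E
```

```text
base [-0.3255 -0.7785 -0.1739] [-0.1957 -0.0223  0.0314]
0.00149999999999999 [-0.1674  2.8313  4.9659] [-0.1951 -0.0217  0.0024] 8.3667
```

```bash
python3 - <<'E'
import cv2
im=cv2.imread("pics/t1.png")[150:320,140:340]; cv2.imwrite("pics/t1c.png",cv2.resize(im,None,fx=3.5,fy=3.5,interpolation=cv2.INTER_CUBIC))
im=cv2.imread("pics/s1.png")[120:310,180:450]; cv2.imwrite("pics/s1c.png",cv2.resize(im,None,fx=2.9,fy=2.9,interpolation=cv2.INTER_CUBIC))
E
```

```text
(no output)
```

View pics/t1c.png

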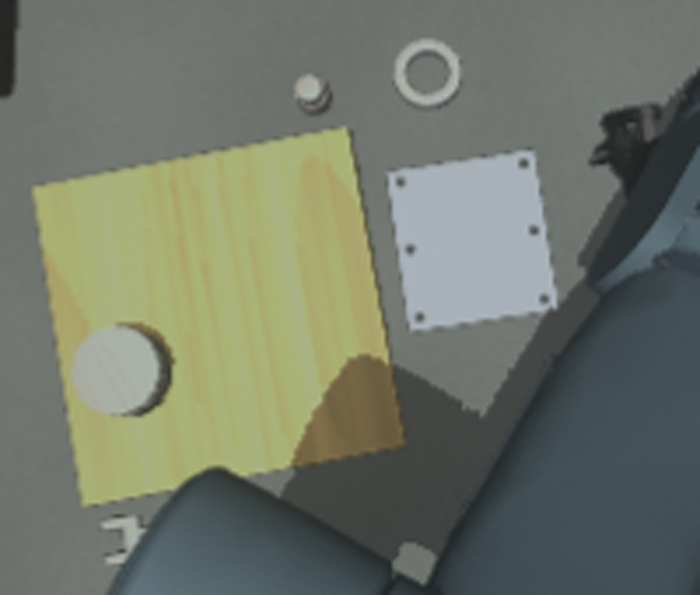

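View pics/s1c.png

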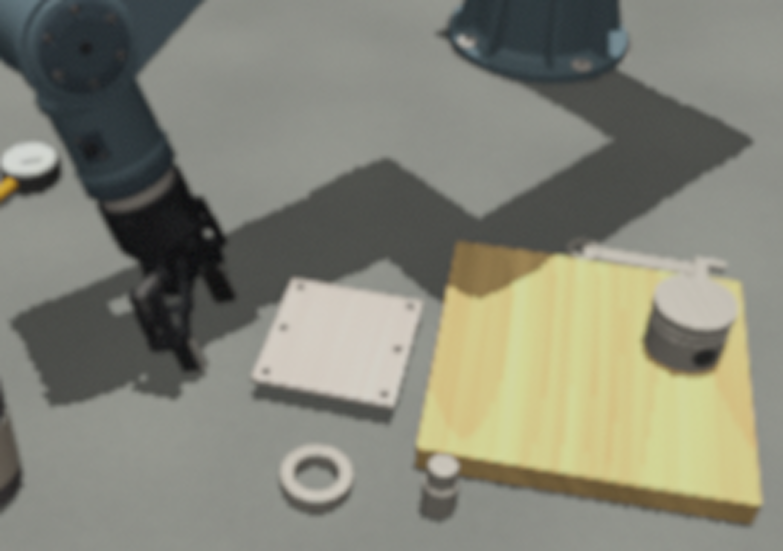

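View pics/w1.png

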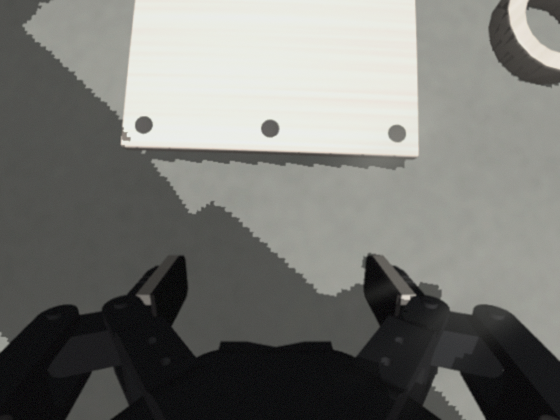

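The wrist view shows the cover's rear edge at row ~150, centred between the fingers at columns 165 and 385. Next I'll push it up against the board.

```bash
python3 - <<'E'
from h import *
np.set_printoptions(precision=4,suppress=True)
a=np.radians(20); z=.0045
move_straight(tcp(-.195,z,a),feed=.05)
move_straight(tcp(-.15,z,a),feed=.06); print(F(),tip())
x=-.15; 
while x<-.105:
    x+=.003; move_straight(tcp(x,z,a),feed=.04); f=F(); 
    print(round(x,4),f,tip()[0])
    if f[0]<-12: break
print(sense()["time"],camera_params("wrist")["tvec"])
p=camera_params("wrist"); R=cv2.Rodrigues(p["rvec"])[0]; C=-R.T@p["tvec"]; print("cam",(C-E0)@EX,C[2])
cv2.imwrite("pics/w2.png",get_image("wrist"))
E
```

```text
[-0.1829  0.0126  0.3977] [-0.1502 -0.0216  0.0046]
-0.147 [-0.4506  0.7391 -0.7255] -0.14721705009590108
-0.144 [-0.344  -0.6694  0.4191] -0.14391614390479268
-0.141 [-0.8137 -0.3948  0.2392] -0.1407112172501141
-0.138 [-0.1881 -0.0714 -0.0899] -0.13761479339388089
-0.135 [-0.553   0.0059 -0.0382] -0.13467495463407372
-0.132 [ 0.3929  0.117  -0.2074] -0.13170554231556159
-0.129 [-0.7674 -0.0565  0.5463] -0.12867015369497065
-0.126 [-5.8476 -0.5469 -0.7817] -0.12696820697130862
-0.123 [-12.8651   0.6783  -0.8637] -0.12671045069173595
11.9167 [-0.6094 -0.1411  0.1582]
cam -0.10696474336527259 0.1492098896438894
```

View pics/w2.png

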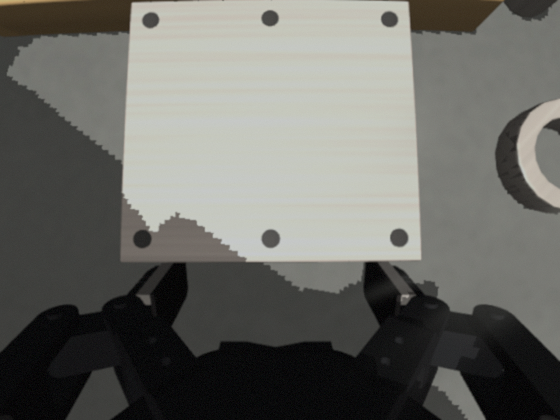

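```bash
cat >> h.py <<'E'
LT=.0108
def rear(th,xoff=0.):
    c,s=np.cos(th),np.sin(th); r=lambda u,w:np.array([u*c+w*s,-u*s+w*c])
    f,p,t,b=r(0,.016),r(-.022,0),r(0,.022),r(-.12,.016)
    return b-np.array([max(f[0],t[0])-xoff,min(f[1],p[1])])
def tgt(c,a,d):
    """TCP so that finger-front-surface point d behind front corner sits at c=(x,z)"""
    t=c-.011*np.array([np.cos(a),np.sin(a)])+d*np.array([np.sin(a),-np.cos(a)])
    return tcp(t[0],t[1],a,L=LT)
def surf(d,L=LT):
    R=sense()["tcp_rot"]; z=R[:,2]; a=np.arctan2(z@EX,-z[2]); t=tip(L)
    return np.array([t[0],t[2]])+.011*np.array([np.cos(a),np.sin(a)])-d*np.array([np.sin(a),-np.cos(a)])
def crop(n,name,box,s):
    im=get_image(n); x0,x1,y0,y1=box; cv2.imwrite(name,cv2.resize(im[y0:y1,x0:x1],None,fx=s,fy=s,interpolation=cv2.INTER_CUBIC))
E
python3 - <<'E'
from h import *
np.set_printoptions(precision=4,suppress=True)
d=.007; print(surf(d),rear(0))
xoff=surf(d)[0]-rear(0)[0]; print("xoff",xoff)
for th in range(0,17,2):
    a=np.radians(20+.6*th); th_=np.radians(th)
    press=.005
    c=rear(th_,xoff)+press*np.array([np.cos(a),np.sin(a)*.4])
    move_straight(tgt(c,a,d),rot(a),feed=.03)
    print(th,F(),surf(d),rear(th_,xoff))
print(sense()["time"])
cv2.imwrite("pics/w3.png",get_image("wrist")); crop("scene","pics/s3.png",(180,450,120,310),2.9)
E
```

```text
[-0.1191  0.0163] [-0.12   0.016]
xoff 0.0009203645219453827
0 [-16.1237   2.171   -1.8464] [-0.119   0.0171] [-0.1191  0.016 ]
2 [-14.6671   1.4674  -1.8801] [-0.1191  0.0206] [-0.1192  0.0194]
4 [-15.2851   1.1101  -1.2368] [-0.119  0.024] [-0.1192  0.0228]
6 [-15.0024   2.721    0.1776] [-0.1189  0.0274] [-0.119   0.0262]
8 [-14.5039   1.8106  -0.7312] [-0.1186  0.0308] [-0.1187  0.0295]
10 [-15.4307   2.5249   0.4274] [-0.1183  0.0342] [-0.1183  0.0328]
12 [-14.9216   1.588    1.0213] [-0.1178  0.0375] [-0.1177  0.036 ]
14 [-16.1928   2.6325   1.9673] [-0.1173  0.0409] [-0.117   0.0392]
16 [-17.3919   2.0837   2.6497] [-0.1167  0.0442] [-0.1161  0.0424]
14.25
```

View pics/w3.png

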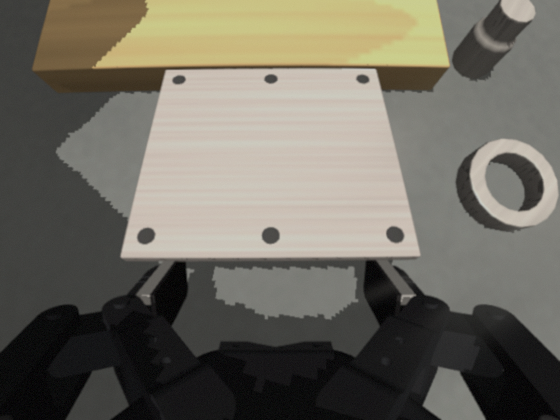

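View pics/s3.png

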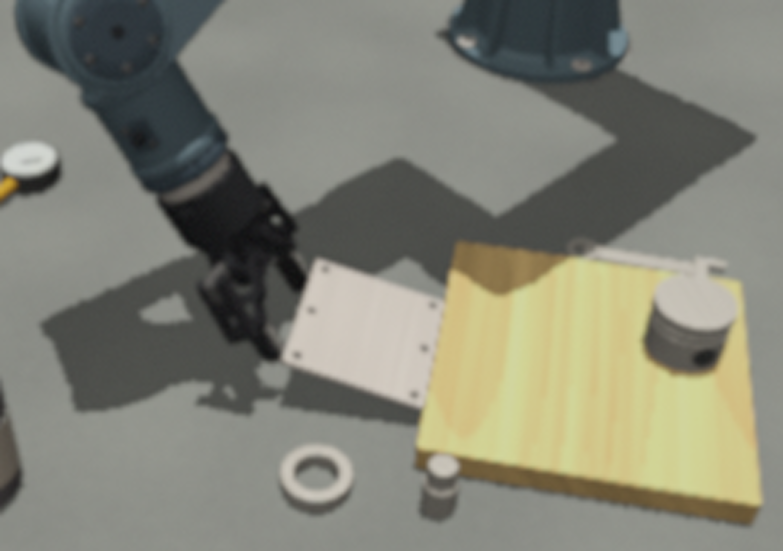

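The rear edge is up about 14° and both fingertips are holding it. The front edge, at wrist row 68, stays near the board's top corner, so I'll ease the pressure so that it can settle lower.

```bash
python3 - <<'E'
from h import *
np.set_printoptions(precision=4,suppress=True)
d=.007; xoff=.0009
for th in range(16,43,2):
    a=np.radians(20+.7*th); th_=np.radians(th)
    press=max(.0012,.005-.0006*(th-16)/2)
    c=rear(th_,xoff)+press*np.array([np.cos(a),np.sin(a)*.4])
    move_straight(tgt(c,a,d),rot(a),feed=.03)
    print(th,F(),surf(d),rear(th_,xoff))
print(sense()["time"])
cv2.imwrite("pics/w4.png",get_image("wrist")); crop("scene","pics/s4.png",(180,450,120,310),2.9)
E
```

```text
16 [-14.7541   1.2899   2.094 ] [-0.1164  0.044 ] [-0.1161  0.0424]
18 [-12.8783   1.2609   1.2177] [-0.1153  0.0472] [-0.1151  0.0455]
20 [-6.7051  1.0179  0.653 ] [-0.1129  0.0499] [-0.1139  0.0486]
22 [-0.2819  0.119   0.4755] [-0.1099  0.0522] [-0.1126  0.0515]
24 [-0.6787  0.4467 -0.118 ] [-0.1086  0.0547] [-0.1112  0.0545]
26 [ 0.1598  0.5683 -1.1386] [-0.1079  0.0576] [-0.1096  0.0573]
28 [-0.5632 -0.6677  0.0291] [-0.1069  0.0603] [-0.1079  0.0601]
30 [ 0.0343 -0.7301 -1.4892] [-0.1053  0.063 ] [-0.106   0.0629]
32 [ 0.2232 -0.3441 -0.44  ] [-0.1032  0.0657] [-0.104   0.0655]
34 [ 0.1453 -0.4739 -1.0364] [-0.1011  0.0682] [-0.1019  0.0681]
36 [-0.5848  0.7661 -0.1588] [-0.099   0.0707] [-0.0997  0.0705]
38 [-0.723   0.4674 -0.4363] [-0.0966  0.0741] [-0.0974  0.0739]
40 [-0.2596 -0.6139 -0.43  ] [-0.0941  0.0774] [-0.0949  0.0771]
42 [-0.5951 -0.2551 -1.6111] [-0.0915  0.0806] [-0.0923  0.0803]
17.975
```

View pics/w4.png

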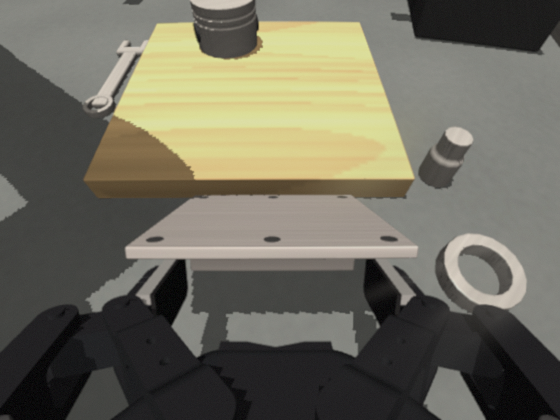

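View pics/s4.png

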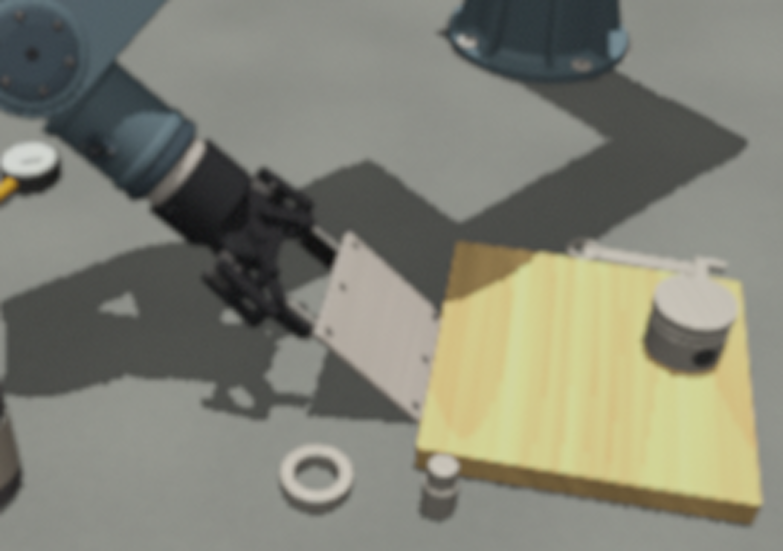

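The wrist view shows the front edge now low on the board face (row ~195, board top edge at row ~182), with the plate resting on both fingertips at about 42°. I'll carry on to upright.

```bash
cat >> h.py <<'E'
def under(th,s,xoff=.0009):
    c,sn=np.cos(th),np.sin(th)
    return rear(th,xoff)+s*np.array([c,-sn])
E
python3 - <<'E'
from h import *
np.set_printoptions(precision=4,suppress=True)
a=np.radians(50)
for th in range(43,88,3):
    th_=np.radians(th); s=.007+min(.007,.0005*(th-43)); press=.002
    c=under(th_,s)+press*np.array([np.sin(th_),np.cos(th_)])
    move_straight(tgt(c,a,0),rot(a),feed=.03)
    f=F(); print(th,f,surf(0),under(th_,s))
    if abs(f[0])>25: break
print(sense()["time"])
cv2.imwrite("pics/w5.png",get_image("wrist")); crop("scene","pics/s5.png",(180,450,120,310),2.9)
E
```

```text
43 [-0.0985 -0.5666 -1.0651] [-0.0844  0.0786] [-0.0858  0.0771]
46 [-0.7283 -0.0388  0.5004] [-0.0793  0.0819] [-0.0809  0.0802]
49 [-0.874  -0.3582  0.1459] [-0.0741  0.0845] [-0.0758  0.083 ]
52 [-0.5861  0.5633 -0.3268] [-0.0688  0.0868] [-0.0706  0.0855]
55 [-0.8777  0.0477 -0.7065] [-0.0635  0.0889] [-0.0654  0.0876]
58 [-0.3349 -1.4792 -0.7043] [-0.0585  0.091 ] [-0.0604  0.0899]
61 [-0.8124 -0.0018  0.3562] [-0.0538  0.0938] [-0.0557  0.0927]
64 [-2.5208  0.4199  1.3733] [-0.0492  0.0965] [-0.051   0.0953]
67 [-3.4171  1.3899  5.2954] [-0.0442  0.0992] [-0.046   0.0976]
70 [-4.3392  1.9287  8.2387] [-0.0394  0.1015] [-0.041   0.0996]
73 [-4.9356  3.2449 10.6228] [-0.0343  0.1037] [-0.0358  0.1014]
76 [-6.2208  3.6987 13.8803] [-0.029   0.1057] [-0.0306  0.1029]
79 [-5.2618  3.9521 16.1594] [-0.0235  0.1074] [-0.0252  0.1041]
82 [-5.9364  4.3557 20.5537] [-0.018  0.109] [-0.0198  0.105 ]
85 [-4.6573  5.3014 23.575 ] [-0.0123  0.1102] [-0.0143  0.1056]
23.0333
```

View pics/w5.png

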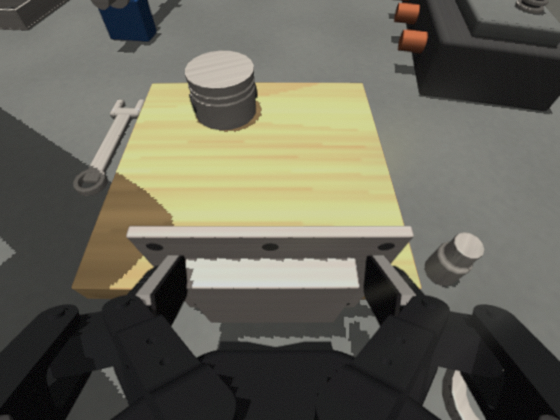

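View pics/s5.png

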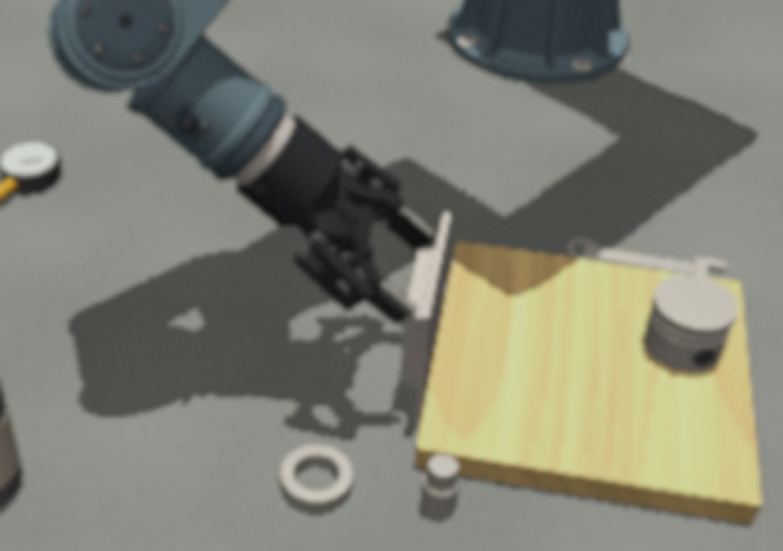

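The plate is nearly upright, its edge at wrist rows 230–255. The upward 23 N shows that the fingertips rest on the pad's ledge, so I'll rotate the tool steeper about the contact to unload it.

```bash
python3 - <<'E'
from h import *
np.set_printoptions(precision=4,suppress=True)
c=np.array([-.0118,.1102])
for ad in (50,45,40,35,30,25):
    a=np.radians(ad)
    move_straight(tgt(c+[.0015,.0005],a,0),rot(a),feed=.03); print(ad,F(),surf(0))
for x in np.arange(-.009,.0,.003):
    move_straight(tgt(np.array([x,.1105]),a,0),rot(a),feed=.03); print(x,F(),surf(0))
print(sense()["time"])
cv2.imwrite("pics/w6.png",get_image("wrist")); crop("scene","pics/s6.png",(180,450,120,310),2.9)
E
```

```text
50 [-2.3903  1.3147  8.1877] [-0.0098  0.1121]
45 [ 0.4044 -0.7232  1.7568] [-0.0095  0.1115]
40 [-0.0755 -0.4063  0.2067] [-0.0095  0.1107]
35 [ 0.3203  0.4968 -0.4178] [-0.0096  0.1104]
30 [-0.3133  0.4935 -0.2153] [-0.0096  0.1105]
25 [-0.3899 -0.4486 -0.1739] [-0.0097  0.1108]
-0.009 [-0.1972 -0.3441 -0.164 ] [-0.0093  0.11  ]
-0.005999999999999999 [-0.9055 -0.7215 -0.2745] [-0.0058  0.1104]
-0.002999999999999999 [-0.9906 -0.1761 -0.3429] [-0.0028  0.1106]
25.4583
```

View pics/w6.png

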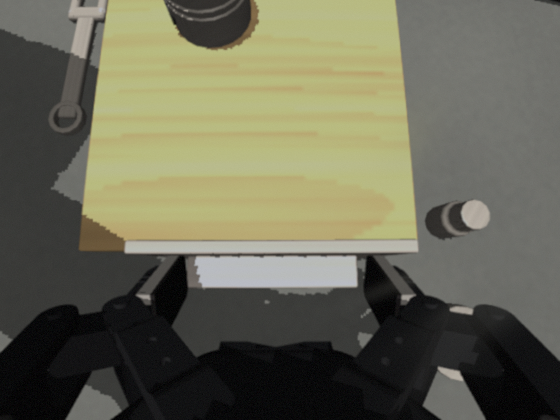

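View pics/s6.png

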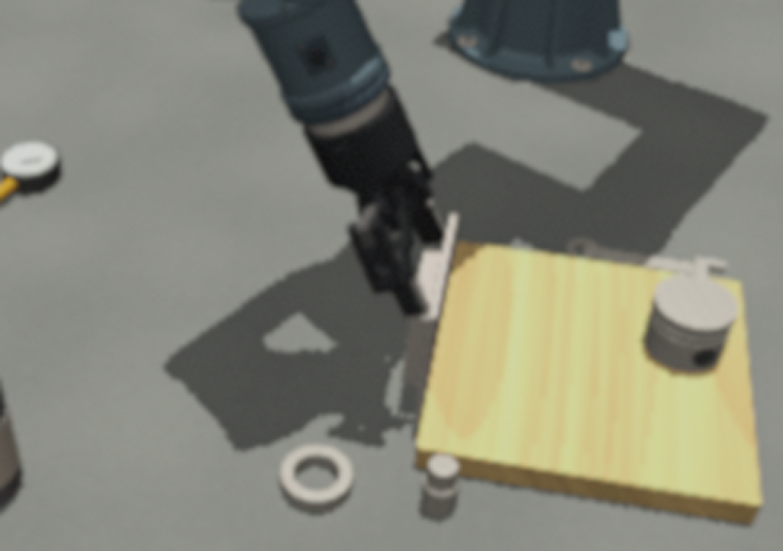

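```bash
python3 - <<'E'
from h import *
np.set_printoptions(precision=4,suppress=True)
a=np.radians(25); x=0
while x<.03:
    move_straight(tgt(np.array([x,.1105-max(0,x)*.15]),a,0),rot(a),feed=.03); print(round(x,4),F(),surf(0)); x+=.003
print(sense()["time"])
cv2.imwrite("pics/w7.png",get_image("wrist")); crop("scene","pics/s7.png",(180,450,120,310),2.9)
E
```

```text
0 [-0.4602 -0.349  -0.1816] [0.0002 0.1105]
0.003 [-0.2804  0.0681  0.0894] [0.0033 0.11  ]
0.006 [-0.114  -0.1797  0.0439] [0.0062 0.1096]
0.009 [0.2406 0.237  0.3049] [0.0093 0.1091]
0.012 [-0.1068 -0.6467  0.6075] [0.0122 0.1088]
0.015 [-0.0499 -0.3902  2.3064] [0.0152 0.1084]
0.018 [-0.3995  0.0852  3.3683] [0.0182 0.108 ]
0.021 [0.1708 0.2825 3.8158] [0.0212 0.1075]
0.024 [ 1.2415 -0.0658  3.8315] [0.0243 0.1069]
0.027 [-0.0288  0.324   2.9128] [0.0273 0.1062]
0.03 [ 0.5159 -0.8724  0.521 ] [0.0303 0.1055]
28.3083
```

View pics/w7.png

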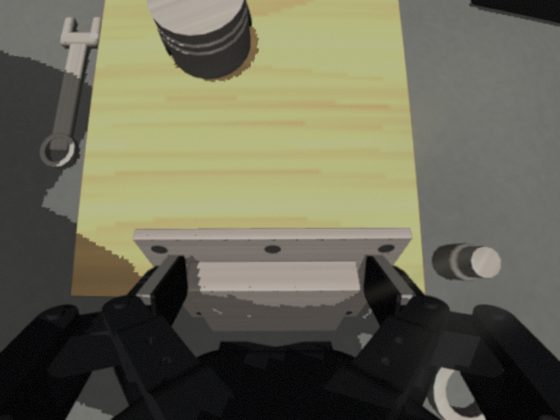

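View pics/s7.png

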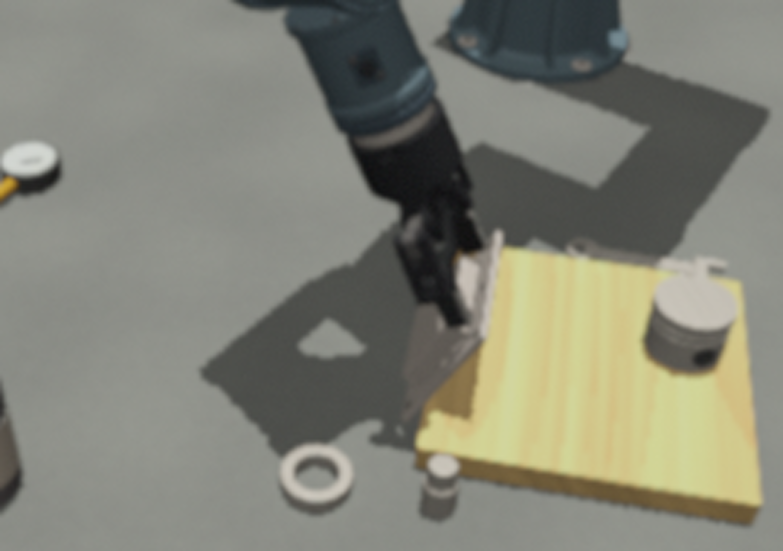

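The plate leans over the board, its rear edge at wrist row ~235, with the front still behind the board edge. I'll continue until it drops.

```bash
python3 - <<'E'
from h import *
np.set_printoptions(precision=4,suppress=True)
a=np.radians(25); x=.033
while x<.062:
    move_straight(tgt(np.array([x,.107-max(0,x-.035)*.3]),a,0),rot(a),feed=.03); print(round(x,4),F(),surf(0)); x+=.003
print(sense()["time"])
cv2.imwrite("pics/w8.png",get_image("wrist")); crop("scene","pics/s8.png",(180,450,120,310),2.9)
E
```

```text
0.033 [ 0.1137  0.0236 -0.3368] [0.0331 0.107 ]
0.036 [-0.2865 -1.0907  0.0647] [0.0362 0.1066]
0.039 [-0.7712 -0.8789 -1.0592] [0.0392 0.1057]
0.042 [-0.1956 -1.3621  0.4389] [0.0422 0.1048]
0.045 [-0.3214  0.2742  1.4859] [0.0452 0.1039]
0.048 [-0.3733 -0.7901 -0.6469] [0.0482 0.103 ]
0.051 [ 0.3724 -0.3317 -0.6561] [0.0512 0.1021]
0.054 [-0.4072 -0.9561  0.1987] [0.0542 0.1012]
0.057 [ 0.2155  0.448  -0.1065] [0.0572 0.1003]
0.06 [-0.1483 -0.2578 -0.2356] [0.0602 0.0994]
30.9833
```

View pics/w8.png

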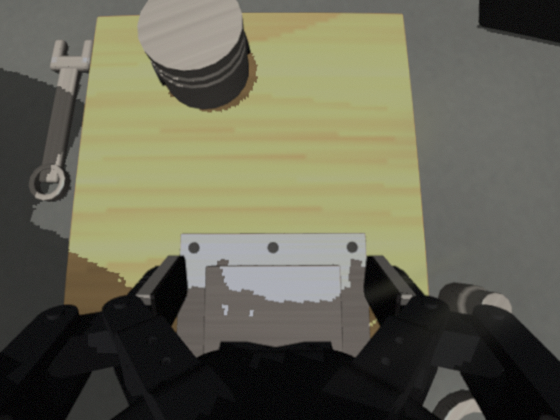

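View pics/s8.png

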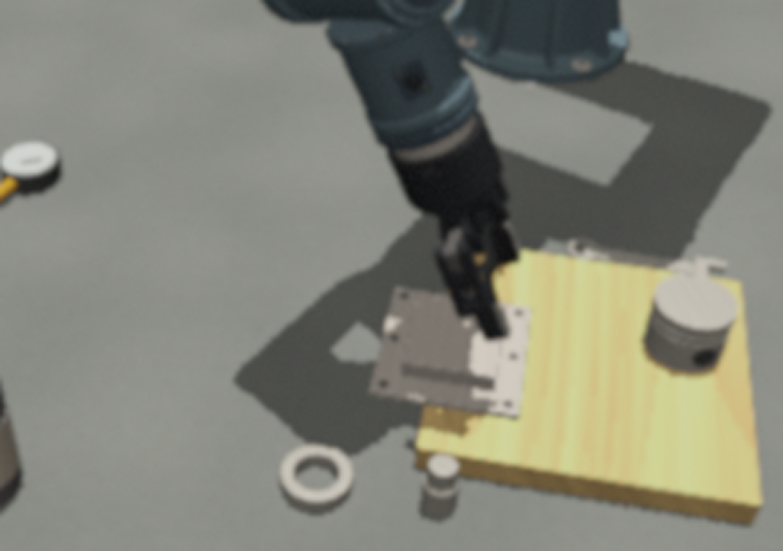

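The cover has flipped onto the board, pad up, and overhangs the edge by a few cm. I'll back off and measure.

```bash
python3 - <<'E'
from h import *
np.set_printoptions(precision=4,suppress=True)
a=np.radians(10)
move_straight(tgt(np.array([.04,.135]),np.radians(25),0),feed=.15)
move_pose(tgt(np.array([-.13,.12]),a,0),rot(a)); dwell(.1)
np.savez("cw.npz",**{k:v for k,v in camera_params("wrist").items()})
cv2.imwrite("pics/w9.png",get_image("wrist")); crop("top","pics/t9.png",(140,340,150,320),3.5)
print(surf(0),F(),sense()["time"])
E
```

```text
[-0.1284  0.1197] [-0.0507 -0.2443  0.2123] 32.425
```

View pics/w9.png

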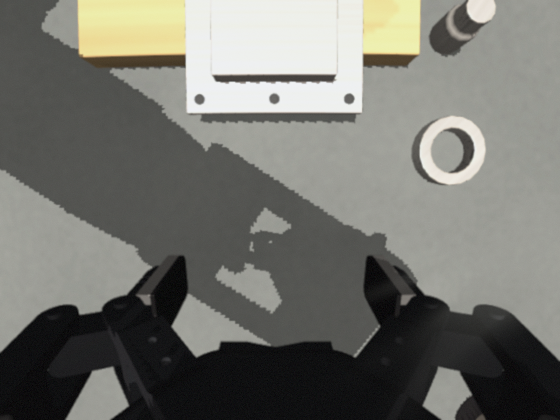

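View pics/t9.png

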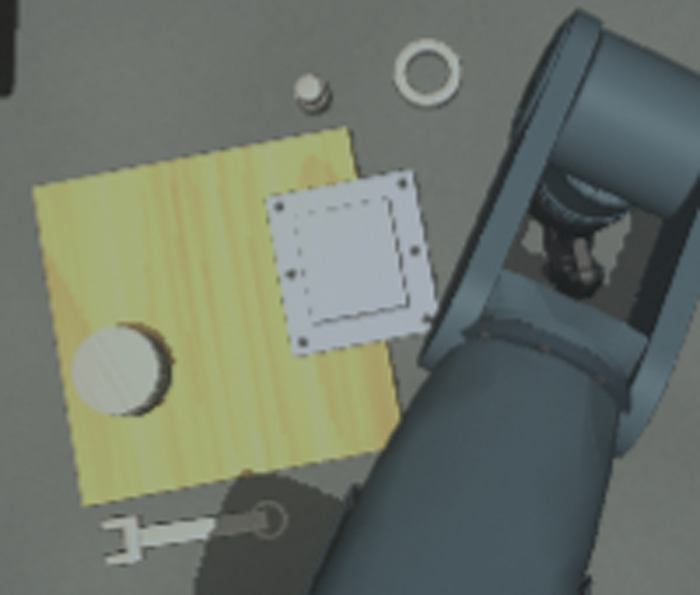

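```bash
python3 - <<'E'
from h import *
np.set_printoptions(precision=4,suppress=True)
p=dict(np.load("cw.npz"))
f=lambda a:(np.array(a)+.5)/3.5-.5+np.array((140,150))
for q in (pix2w("wrist",[(187,111),(362,114)],.031,p),pix2w("wrist",[(80,57),(419,54)],.025,p),pix2w("top",f([(265,198),(411,170),(438,330),(296,355)]),.031),pix2w("top",f([(348,127),(402,448)]),.025)):
    for r in q: print((r-E0)@EX,(r-E0)@EY)
    print()
E
```

```text
-0.04487460002484143 0.04354955728488621
-0.046892131878348814 -0.08525867411106565

-0.0018665546287507787 0.12724761211786043
-0.0004840527409132952 -0.1294959158303088

0.07509410995189959 -0.08423059855090681
-0.04376731997155814 -0.0849100539133992
-0.04237924222778352 0.04486688321403916
0.07157352594489377 0.04386007605494779

0.0003329681612982122 -0.12983279418764856
0.0022379235166046893 0.13071563269315062
```

```bash
python3 - <<'E'
from h import *
np.set_printoptions(precision=4,suppress=True)
a=np.radians(10)
move_straight(tgt(np.array([-.09,.0278]),a,0),rot(a),feed=.12)
for x in list(np.arange(-.06,.002,.006))+[.005,.010]:
    move_straight(tgt(np.array([x,.0278]),a,0),feed=.04); f=F(); print(round(x,3),f,surf(0))
    if np.abs(f).max()>15: break
move_straight(tgt(np.array([-.03,.05]),a,0),feed=.08)
move_straight(tgt(np.array([-.10,.12]),a,0),feed=.2)
dwell(.1)
np.savez("cw.npz",**{k:v for k,v in camera_params("wrist").items()})
cv2.imwrite("pics/w10.png",get_image("wrist")); crop("top","pics/t10.png",(140,340,150,320),3.5); crop("scene","pics/s10.png",(180,450,120,310),2.9)
print(F(),sense()["time"])
E
```

```text
-0.06 [-0.6213 -0.6467  0.0022] [-0.0601  0.0278]
-0.054 [ 0.4708 -0.1559  0.0193] [-0.0538  0.0277]
-0.048 [-0.5589  0.1688  0.9212] [-0.0476  0.0278]
-0.042 [ 0.6478 -0.1002 -0.221 ] [-0.0417  0.0278]
-0.036 [-0.1181 -0.2156 -0.1441] [-0.0356  0.0278]
-0.03 [-0.3683 -0.1969  0.7671] [-0.0296  0.0278]
-0.024 [-0.0984 -0.1304  0.1358] [-0.0236  0.0278]
-0.018 [ 0.515  -0.089  -0.3829] [-0.0176  0.0278]
-0.012 [-0.95    0.6269  0.3903] [-0.0116  0.0278]
-0.006 [ 0.3825 -0.0346 -0.4017] [-0.0056  0.0278]
-0.0 [-0.3496 -0.0922 -0.1148] [0.0004 0.0278]
0.005 [ 0.2533 -0.515  -0.3266] [0.0054 0.0278]
0.01 [-0.2089 -0.6587  0.243 ] [0.0104 0.0279]
[ 0.6236 -0.2882 -0.573 ] 39.4833
```

View pics/w10.png

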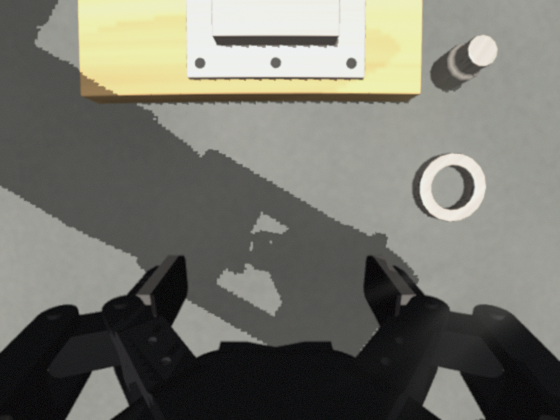

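View pics/t10.png

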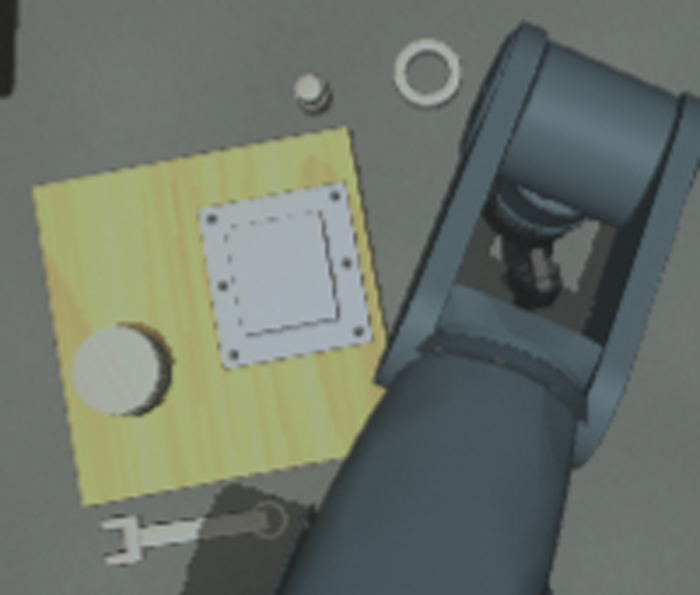

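View pics/s10.png

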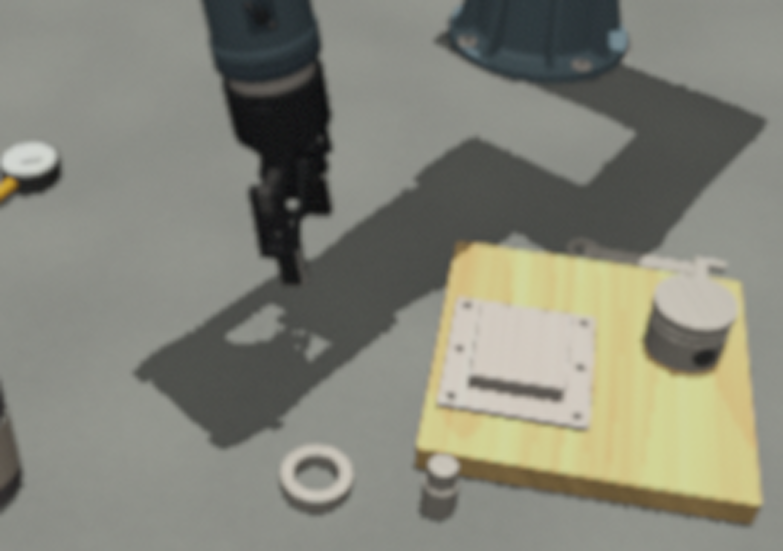

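The cover lies square on the board, pad up. The wrist view shows its trailing edge at row 77, clear of the board edge at row 95, and the piston hasn't moved. I'll check the margin in numbers and hand in.

```bash
python3 - <<'E'
from h import *
p=dict(np.load("cw.npz"))
for r in list(pix2w("wrist",[(188,76),(364,78)],.031,p))+list(pix2w("wrist",[(80,95),(421,93)],.025,p)): print((r-E0)@EX,(r-E0)@EY)
print(sense()["contact_force"],sense()["time"])
job_done()
E
```

```text
0.009761360911229899 0.04302527232817016
0.008380663177228055 -0.08497030731887308
-0.0008104386667963679 0.12851027606027027
-1.4678287132510269e-05 -0.13024832784511473
[ 0.17513404  0.66430314 -0.57300883] 39.4833
the job is handed in; nothing more can be done
```

The cover is flipped and lies flat on the board, pad up, and I handed the job in at about 39.5 s of the 58 s allowed. No verdict is reported.

**How it went:**
- I pushed the cover against the board edge with the two open fingertips.
- The fingertips then worked up its rear edge until the plate stood upright, with its front edge low on the board face.
- I pushed it over the board's top corner so it fell onto the board, then slid it on by its trailing edge.

**Last checks:**
- **Overhang:** the trailing edge measures 8–10 mm inside the board edge. Across the board, the cover spans about −85 to +43 mm of ±130 mm, so nothing overhangs.
- **Other objects:** the piston, spanner, race and socket look unmoved in the last pictures. I only checked them by eye; the gauge was outside those views, and the arm went nowhere near it after the start.
- **Robot:** it is clear of everything, with contact force within sensor noise.

**What did not go to plan:**
- The front edge stuck near the board's top corner at first. It slid down once I eased the pressure.
- Near upright, the fingertips rested on the pad's ledge with about 24 N. I tilted the tool steeper, which relieved it.

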